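# Switch on the bench supply in the robotics workshop

## Robot

A 7-joint arm with a two-finger parallel gripper is mounted at the origin on the work surface. World frame = base frame: x ahead of the robot, y to its left, z up, the work surface at z = 0. Lengths are in m, angles in rad, forces in N, time in s.
With the tool pointing down it reaches from about 0.425 to 0.925 m from the base axis. Payload 6.8 kg.
Tool frame: the origin (TCP) lies midway between the tips of the shut fingers; the grasp point (between the pads) lies 19 mm behind it; z points along the fingers, y is the line along which they close (so a half turn about z gives the same grasp; the last joint's range is limited). The gripper opens to 85 mm and grips with 20 to 120 N. Pads are 22 mm wide; open, the fingers measure 114 mm over their backs; the gripper's body (76 mm by 85 mm) begins 54 mm behind the grasp point. The pads swing forward as they close: fully open they stand 13 mm farther back than shut.
Start: joints at [1.193, 0.477, 0.022, 1.555, -0.011, 1.109, -0.083], TCP at [0.18, -0.651, 0.231] pointing down, gripper open.
Joint ranges: [-2.96, 2.96], [-0.34, 2.1], [-1.41, 1.46], [0.24, 2.44], [-1.37, 4.51], [0.17, 1.92], [-2.96, 2.96]. Speed limits (rad/s): [2.39, 2.39, 3.14, 3.14, 3.14, 3.14, 3.14].

## Interface

Orientations are given as a rotation vector (axis times angle).
In Python, from bench import r gives the robot as it stands. The module is installed in compiled form; this text tells all that it offers.
- The arm moves only by the tool apply_moves, never from a script. Its argument "rows" is a list of rows, each a list of 6 numbers: the shift along the tool's x, y, z scaled (see below), then the turn, a rotation vector about the tool's x, y, z scaled (see below). A call has 1 to 5 rows; each row is the pose to reach, as a shift and turn from the pose commanded when the call began, along the tool's axes at that moment; what a row does not reach only later rows make up. The controller multiplies each number of a shift by 0.25 m and each number of a turn by 90 degrees. A row lasts 1/8 s, in which the tool goes at most 62.5 mm and 10.7 degrees, less where a joint would pass 70% of its speed; a pose out of reach is approached as far as the arm can. A call with a number of a shift or a turn outside -1 to 1 is refused whole. A call with a gripper value outside its range is refused whole. "claw" is the opening, from 0 (shut) to 1 (fully open), set as the call begins (left out, the last holds). The fingers move at their own pace and stop on an object; "newtons" is the grip in N (left out, the last holds). Time passes only in rows, so rows that repeat a pose let the fingers close. It gives the time, the measured TCP pose, the force, the opening and the grip force at its end, in the units of the state.
- r.get_obs(): the state, without advancing time (a new reading comes with each control period).
- r.grab_frame(name): name is "scene" or "top" or "wrist"; returns a dict with "pixels" (384x512x3 uint8, red, green, blue), "intrinsics" (3x3 intrinsics, pixels), "eye" and "attitude" of the camera in the world. Camera axes: x right, y up, looking along -z (the intrinsics and any distortion apply to the point x, -y, -z); pixel columns grow to the right and rows downward; lengths in m; the calibration is good to about 2 mm. A picture is of the moment at which its call begins. There is no depth.
- r.hand_in(): hands the job in; it is judged then, once.
Trained networks look in a picture, given as the dict that the camera call returned (one of the last four; its "shot" number tells which), for a name from the list of things; names that differ only in an ending like _2 or _b are one class to them, and where a whole thing is asked for, a point or a joint stands for the part that bears it (a point fixed in the world has none). Each returns a list of dicts, best first, with "conf" (0 to 1); they miss things now and then, are a little off and sometimes report something else, mostly with a low value. They report only what shows in the picture. A call takes as long as a camera call.
- r.search_frame(picture, thing): "rect" ([left, top, width, height] in pixels, round what is visible of it).
- r.outline_of(picture, thing): "pixels" (384x512 bool, what is visible of it) and "rect" ([left, top, width, height] in pixels, round what is visible of it).
- r.landmark_of(picture, thing): "point" ([column, row] in pixels: a listed point, or the origin of a listed thing).
The state is a dict: "clock": time; "joints": joint angles; "qvel": joint speeds; "tau": joint torques, N m; "tcp_pos": TCP position; "orientation": TCP orientation; "contact_force": force on the tool from outside, world axes, zero at the start; "moment": the same for the moment, N m; "grip_width": finger opening in m; "gripper_force": force on a finger pad.
Only numpy, scipy, OpenCV 4.12 (cv2) and the standard library are available. Lean on these libraries where they do the work, as an engineer would, in place of code of your own. Each camera call takes 0.05 s, during which the arm holds its last target. There are 200 camera calls.

## Task

Switch on the bench supply (the grey box with two binding posts on its top) by flipping its bat toggle over its centre to the opposite side, so that it stays there. Leave the toggle of the battery charger (the same kind of box, with two cells lying in a cradle on its top) as it is, and do not shift the little rover.

Things in the scene. Friction and masses are not known exactly. Their poses are not given: they have to be found in the camera images.
- supply_toggle (a joint): The supply's bat toggle, rad: 0 = off (how it starts), leaning 0.4 rad to the box's robot-side edge (its -x); 0.8 = on, leaning as far to the other side (+x). A spring snaps it to the nearer end from centre, 0.4; up to about 2.5 N at the tip moves it. The steel bat is 40 mm long, 7 mm thick at the root, 12 near the tip; its pivot is 6 mm over the box top, 20 mm in -x from the box's middle.
- supply_bat_tip (a point): Outer end of the supply's bat, 106 mm above the table, 43 over the box top; travel 31 mm. Axes turn with the bat: off, x is the box's x, level, the way to push (away from the robot), z up; the pivot is then at x +16, z -37 mm. Fixed grey box, 120 mm in x, 100 in y, yaw within 0.6 rad; two black posts, 20 mm tall, 15 across, stand on its top 62 mm in +x of the pivot, 30 mm to each side.
- charger_bat_tip (a point): Outer end of the charger's bat, to be left alone. An equal box with an identical toggle at the same place, also off; in place of posts, a black cradle with two 18 mm cells lying across it, 22 mm tall, begins 31 mm in +x of the pivot. Axes as for the supply's.
- rover: Loose two-wheeled kit vehicle, 120 mm long, 102 wide over its black-tyred wheels (62 mm diameter), 63 tall, 0.3 to 0.55 kg; origin under its middle at ground level, x along its length, z up. To be left where it stands.

How it is judged:
At the end, for the whole second after the job is handed in: The supply's toggle rests on its on side (joint above 0.65 rad of 0.8), the charger's bat tip is within 10 mm of where it started and the rover within 20 mm of where it stood (value of joint supply_toggle above 0.65 rad and distance of charger_bat_tip from where it was at the start of the episode below 0.01 m and distance of rover from where it was at the start of the episode below 0.02 m); the robot touches nothing.
It fails at once if the charger's toggle is moved (its tip by more than 10 mm) (distance of charger_bat_tip from where it was at the start of the episode above 0.01 m).
It fails at once if the rover is shifted by more than 20 mm (distance of rover from where it was at the start of the episode above 0.02 m).
It also fails if it takes over 29 s, if anything falls off the work surface, if the arm or the gripper's body presses on something with over 40 N, if the wrist force passes 120 N, or if a joint passes its speed limit or range.

## Working session

There is one attempt and no reset: what is moved stays moved. The work goes in short steps, Python scripts to look and compute and a tool call to move; the robot and the scene stay as the last step left them, time stands still between calls to the robot, and variables do not carry over. Pictures are saved under pics/ and viewed, at most 10 in all, crops included, and the job is handed in when it is done.

Besides the shell and the picture viewer there is one more tool, called by a JSON object that holds its "name" and its "arguments", one argument or row to a line. apply_moves: Moves the arm, as the interface text tells. Its arguments: {"type":"object","properties":{"rows":{"type":"array","items":{"type":"array","items":{"type":"number"}}},"claw":{"type":"number"},"newtons":{"type":"number"}},"required":["rows"]}

```bash
mkdir -p pics
cat > h.py <<'E'
import numpy as np, cv2
from bench import r
from scipy.spatial.transform import Rotation as R
def rot(a):
    a=np.array(a,float)
    return a if a.shape==(3,3) else (R.from_rotvec(a).as_matrix() if a.size==3 else R.from_quat(a).as_matrix())
def ray(p,px):
    K=np.array(p["intrinsics"]); d=np.linalg.solve(K,[px[0],px[1],1.]); d=rot(p["attitude"])@(d*[1,-1,-1])
    return np.array(p["eye"]),d
def atz(p,px,z):
    e,d=ray(p,px); return e+d*(z-e[2])/d[2]
def tri(obs):
    A=np.zeros((3,3));b=np.zeros(3)
    for p,px in obs:
        e,d=ray(p,px); d=d/np.linalg.norm(d); P=np.eye(3)-np.outer(d,d); A+=P;b+=P@e
    return np.linalg.solve(A,b)
def save(p,n): cv2.imwrite(f"pics/{n}.png",p["pixels"][...,::-1])
E
python3 - <<'E'
from h import *
o=r.get_obs(); print(o["clock"],o["tcp_pos"],o["orientation"],o["contact_force"])
P={}
for n in("scene","top"):
    p=r.grab_frame(n);P[n]=p;print(n,list(p),p["eye"],p["attitude"])
    for t in("supply_bat_tip","charger_bat_tip","rover"):
        for q in r.landmark_of(p,t)[:3]: print(t,np.round(q["point"],1),round(q["conf"],2),atz(p,q["point"],0 if t=="rover" else .106).round(3))
cv2.imwrite("pics/a.png",np.hstack([P[n]["pixels"] for n in P])[...,::-1][:, :]) 
im=cv2.imread("pics/a.png"); cv2.imwrite("pics/a.png",cv2.resize(np.vstack([im[:,:512],im[:,512:]]),None,fx=.78,fy=.78))
save(P["top"],"top")
E
```

```text
0.0 [ 0.17975375 -0.65000039  0.23030722] [-3.11122980e+00 -4.22330744e-01  5.75351930e-04] [0.14084876 0.02835079 0.03210124]
scene ['pixels', 'intrinsics', 'eye', 'attitude', 'shot'] [0.94053669 0.41464553 1.00206186] [0.29069197 0.65998398 2.2763265 ]
supply_bat_tip [185.4 109.3] 0.36 [ 0.504 -0.273  0.106]
charger_bat_tip [361.1 229. ] 0.51 [0.456 0.261 0.106]
rover [246.3 205.1] 0.8 [ 0.55  -0.003  0.   ]
top ['pixels', 'intrinsics', 'eye', 'attitude', 'shot'] [ 0.47254922 -0.0214754   0.99721177] [ 0.06244163  0.00549633 -1.54805869]
supply_bat_tip [392.3 187.7] 0.62 [ 0.501 -0.273  0.106]
charger_bat_tip [117.  203.5] 0.56 [0.458 0.267 0.106]
rover [251.8 164.6] 0.74 [0.549 0.003 0.   ]
```

View pics/a.png

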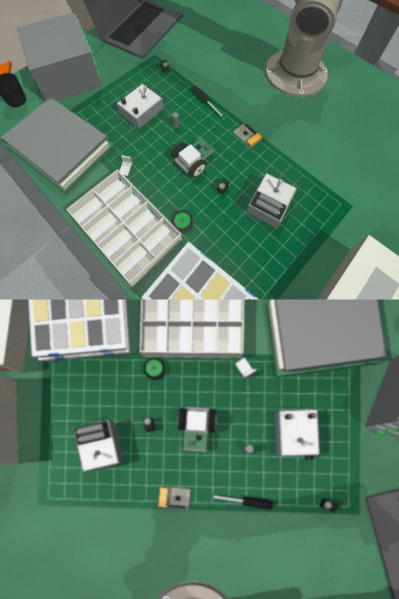

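The supply is on the right in the top view, with its posts at about (288,416) and (311,416) in the picture. The charger with its cells is on the left and the rover is between them. Next I need the box yaw.

Run:
```python
from h import *
p=r.grab_frame("top")
g=p["pixels"].astype(int)
m=((g.min(2)>170)).astype(np.uint8); m[:, :345]=0;m[:,420:]=0;m[:130]=0;m[215:]=0
c=max(cv2.findContours(m,0,2)[0],key=cv2.contourArea)
b=cv2.boxPoints(cv2.minAreaRect(c)); print(b.round(1))
w=np.array([atz(p,q,.063) for q in b]); print(w.round(3), w.mean(0).round(3))
for i in range(4): d=w[(i+1)%4]-w[i]; print(np.linalg.norm(d).round(3),np.degrees(np.arctan2(d[1],d[0])).round(1))
cr=g[125:215,340:430].astype(np.uint8); cv2.imwrite("pics/c.png",cv2.resize(cr,None,fx=6,fy=6,interpolation=2)[...,::-1])
```

```text
[[358.4 143. ]
 [406.  141.1]
 [408.3 197.7]
 [360.6 199.7]]
[[ 0.592 -0.215  0.063]
 [ 0.598 -0.311  0.063]
 [ 0.483 -0.317  0.063]
 [ 0.477 -0.221  0.063]] [ 0.537 -0.266  0.063]
0.096 -86.7
0.115 -177.2
0.096 93.6
0.116 3.0
```

View pics/c.png

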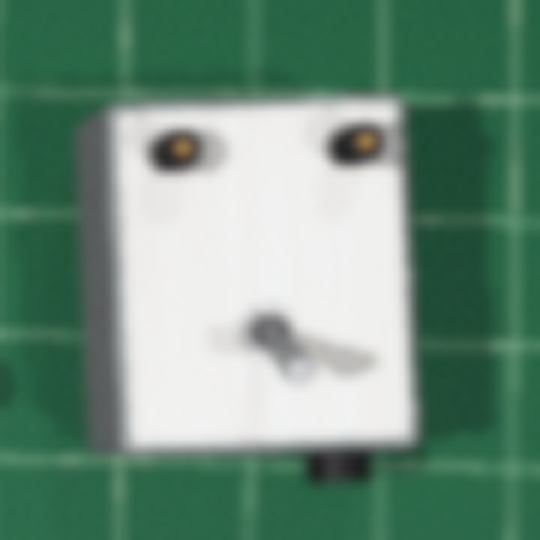

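The supply box sits at (0.537, -0.266) with a yaw of about 3°, so its pivot should be near (0.517, -0.267). The tip is near (0.502, -0.271), which agrees with the sizes given. Before crossing, I'll check how tall the laptop and the cube beside the path are.

Run:
```python
from h import *
p=r.grab_frame("scene"); q=r.grab_frame("top"); w=r.grab_frame("wrist")
a=cv2.resize(p["pixels"][:200,:300],(450,300)); b=cv2.resize(q["pixels"][:,412:],(78,300)); c=cv2.resize(w["pixels"],(400,300))
t=np.zeros((600,528,3),np.uint8);t[:300,:450]=a;t[:300,450:]=b;t[300:,:400]=c
cv2.imwrite("pics/d.png",t[...,::-1])
o=r.get_obs();T=R.from_rotvec(o["orientation"]).as_matrix();print(T.round(3),o["tcp_pos"])
for n in([.45,-.27,.26],[.45,-.27,.20]): print((T.T@(np.array(n)-o["tcp_pos"])/.25).round(3))
```

```text
[[ 0.964  0.267  0.   ]
 [ 0.267 -0.964 -0.   ]
 [ 0.     0.    -1.   ]] [ 0.17992895 -0.65059482  0.2313182 ]
[ 1.447 -1.179 -0.115]
[ 1.447 -1.179  0.125]
```

View pics/d.png

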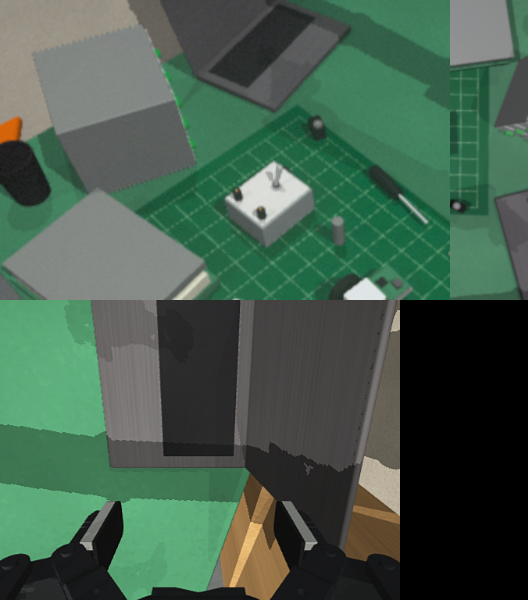

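The scene crop shows the laptop with its screen raised, just ahead and to the right of the gripper, and the tall cube stands further +x. The path between start and supply is otherwise clear. I'll go up and to +y first, then across.

{"name": "apply_moves", "arguments": {
  "rows": [
    [0.04, -0.1, -0.2, 0, 0, 0],
    [0.09, -0.3, -0.3, 0, 0, 0],
    [0.16, -0.5, -0.4, 0, 0, 0],
    [0.36, -0.65, -0.4, 0, 0, 0.07],
    [0.58, -0.75, -0.35, 0, 0, 0.14]
  ],
  "claw": 0
}}

```text
clock: 1.23
tcp_pos: [0.2703, -0.4303, 0.3206]
orientation: [3.137, 0.07, 0.004]
contact_force: [0.6, -0.7, -0.7]
grip_width: -0.0003
gripper_force: 0.0
```

```bash
cat > go.py <<'E'
import sys
from h import *
o=r.get_obs();T=R.from_rotvec(o["orientation"]).as_matrix();print(o["clock"],o["tcp_pos"].round(4),"yaw",np.degrees(np.arctan2(T[1,0],T[0,0])).round(1),"tilt",T[:,2].round(3),"F",np.round(o["contact_force"],1))
v=list(map(float,sys.argv[1:]))
for i in range(0,len(v),3): print((T.T@(np.array(v[i:i+3])-o["tcp_pos"])/.25).round(3))
E
python3 go.py .45 -.27 .26
```

```text
1.225 [ 0.2703 -0.4303  0.3206] yaw 2.5 tilt [ 0.002 -0.003 -1.   ] F [ 0.6 -0.7 -0.7]
[ 0.746 -0.61   0.242]
```

{"name": "apply_moves", "arguments": {
  "rows": [
    [0.15, -0.15, 0, 0, 0, 0],
    [0.3, -0.3, 0.05, 0, 0, 0],
    [0.45, -0.45, 0.12, 0, 0, 0],
    [0.6, -0.58, 0.2, 0, 0, 0],
    [0.66, -0.6, 0.24, 0, 0, 0]
  ]
}}

```text
clock: 1.85
tcp_pos: [0.4289, -0.27, 0.2582]
orientation: [-3.139, -0.087, -0.0]
contact_force: [0.4, -0.6, 1.0]
grip_width: 0.0003
gripper_force: 0.0
```

```bash
python3 - <<'E'
from h import *
W=[]
for n in("scene","top","wrist"):
    p=r.grab_frame(n); W.append(p["pixels"])
    for t in("supply_bat_tip",):
        for q in r.landmark_of(p,t)[:2]: print(n,t,np.round(q["point"],1),round(q["conf"],2),atz(p,q["point"],.106).round(4))
t=np.vstack([np.hstack([cv2.resize(W[0][50:200,100:300],(400,300)),cv2.resize(W[1][100:250,300:500],(400,300))]),np.hstack([cv2.resize(W[2],(400,300)),np.zeros((300,400,3),np.uint8)])])
cv2.imwrite("pics/e.png",t[...,::-1])
E
python3 go.py .465 -.27 .15
```

```text
scene supply_bat_tip [184.1 106.6] 0.41 [ 0.4999 -0.282   0.106 ]
top supply_bat_tip [387.2 187. ] 0.45 [ 0.5022 -0.2628  0.106 ]
wrist supply_bat_tip [248.5  84. ] 0.8 [ 0.5018 -0.2669  0.106 ]
2.15 [ 0.4261 -0.2748  0.2594] yaw 2.7 tilt [ 0.    -0.001 -1.   ] F [-0.5 -0.7 -0.5]
[ 0.156 -0.012  0.438]
```

View pics/e.png

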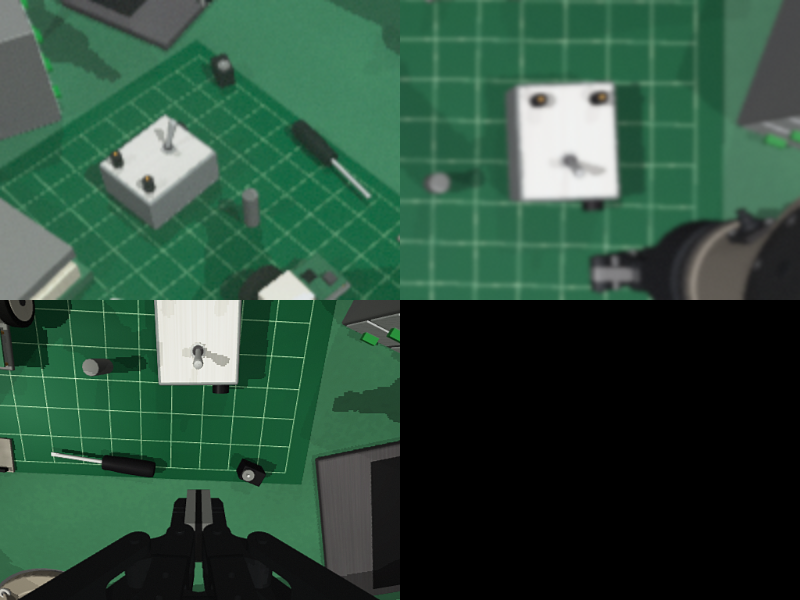

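Crop top-left and top-right show the toggle still off. The wrist network puts the tip at (0.5018, -0.267), in line with the earlier measurement. I'll descend on its robot side.

{"name": "apply_moves", "arguments": {
  "rows": [
    [0.1, -0.03, 0.2, 0, 0, 0],
    [0.13, -0.03, 0.4, 0, 0, 0],
    [0.13, -0.03, 0.55, 0, 0, 0],
    [0.13, -0.03, 0.64, 0, 0, 0],
    [0.13, -0.03, 0.64, 0, 0, 0]
  ]
}}

```text
clock: 2.78
tcp_pos: [0.4574, -0.2649, 0.0978]
orientation: [-3.14, -0.075, 0.004]
contact_force: [-0.1, -0.7, 0.7]
grip_width: -0.0001
gripper_force: 0.0
```

```bash
python3 - <<'E'
from h import *
p=r.grab_frame("wrist")
for q in r.landmark_of(p,"supply_bat_tip")[:2]: print(np.round(q["point"],1),round(q["conf"],2),atz(p,q["point"],.106).round(4))
save(p,"f")
E
python3 go.py .509 -.267 .098
```

```text
[269.4 171.6] 0.78 [ 0.503  -0.2696  0.106 ]
2.875 [ 0.4593 -0.2652  0.0999] yaw 2.8 tilt [ 0.001 -0.001 -1.   ] F [0.  0.4 1.6]
[0.198 0.017 0.008]
```

View pics/f.png

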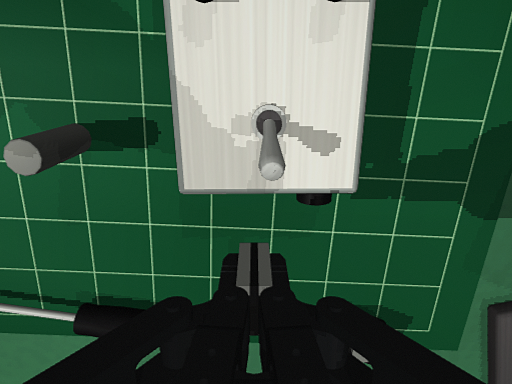

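The wrist view shows the bat tip at (271,171), about 5 mm to the right of the closed fingertips, which are at column 255. I'll shift that much and push along +x.

{"name": "apply_moves", "arguments": {
  "rows": [
    [0.04, 0.02, 0.01, 0, 0, 0],
    [0.1, 0.02, 0.01, 0, 0, 0],
    [0.14, 0.02, 0.01, 0, 0, 0],
    [0.17, 0.02, 0.01, 0, 0, 0],
    [0.2, 0.02, 0.01, 0, 0, 0]
  ]
}}

```text
clock: 3.5
tcp_pos: [0.5103, -0.2662, 0.0963]
orientation: [-3.14, -0.079, -0.001]
contact_force: [-0.3, 0.3, -0.1]
grip_width: 0.0003
gripper_force: 0.0
```

```bash
python3 - <<'E'
from h import *
p=r.grab_frame("wrist");q=r.grab_frame("scene")
print([(np.round(k["point"],1),round(k["conf"],2)) for k in r.landmark_of(p,"supply_bat_tip")[:2]])
cv2.imwrite("pics/g.png",np.hstack([cv2.resize(p["pixels"],(400,300)),cv2.resize(q["pixels"][50:200,100:300],(400,300))])[...,::-1])
E
python3 go.py .515 -.267 .098
```

```text
[]
3.65 [ 0.5099 -0.2662  0.0963] yaw 2.9 tilt [ 0.  0. -1.] F [-0.4  0.8  0.7]
[ 0.02   0.004 -0.007]
```

View pics/g.png

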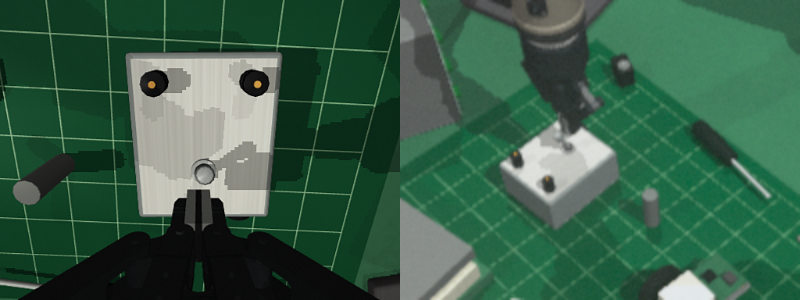

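The contact force is about zero, and the tip at (205,173) is now ahead of the fingers, so the bat seems to have snapped over. I'll back off, rise and check.

{"name": "apply_moves", "arguments": {
  "rows": [
    [-0.08, 0, 0, 0, 0, 0],
    [-0.18, 0, -0.03, 0, 0, 0],
    [-0.22, 0, -0.2, 0, 0, 0],
    [-0.22, 0, -0.4, 0, 0, 0],
    [-0.22, 0, -0.4, 0, 0, 0]
  ]
}}

```text
clock: 4.28
tcp_pos: [0.4565, -0.2705, 0.2003]
orientation: [3.137, 0.077, 0.011]
contact_force: [0.2, 0.0, -0.4]
grip_width: 0.0003
gripper_force: 0.0
```

```bash
python3 - <<'E'
from h import *
p=r.grab_frame("wrist");q=r.grab_frame("scene");t=r.grab_frame("top")
for n,k in(("w",p),("s",q),("t",t)): print(n,[(atz(k,a["point"],.106).round(3),round(a["conf"],2)) for a in r.landmark_of(k,"supply_bat_tip")[:2]],[(atz(k,a["point"],.0).round(3),round(a["conf"],2)) for a in r.landmark_of(k,"rover")[:1]])
cv2.imwrite("pics/i.png",np.hstack([cv2.resize(p["pixels"],(400,300)),cv2.resize(q["pixels"][50:200,100:300],(400,300))])[...,::-1])
E
python3 go.py
```

```text
w [(array([ 0.533, -0.268,  0.106]), 0.82)] []
s [(array([ 0.531, -0.275,  0.106]), 0.48)] [(array([ 0.545, -0.003,  0.   ]), 0.66)]
t [(array([ 0.539, -0.265,  0.106]), 0.54)] [(array([0.545, 0.005, 0.   ]), 0.96)]
4.725 [ 0.454  -0.2691  0.1955] yaw 2.9 tilt [-0.001  0.001 -1.   ] F [-0.9  0.1 -0.6]
```

View pics/i.png

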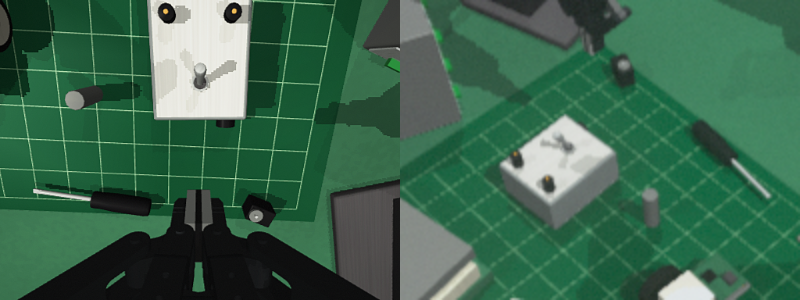

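The tip is now at x ≈ 0.533, a shift of +31 mm, which is the full travel. The bat leans toward the posts, the rover hasn't moved and the gripper is clear.

```bash
python3 -c "
from bench import r
print(r.hand_in())"
```

```text
the job is handed in; nothing more can be done
None
```

The bench supply's toggle is flipped to its on side and stays there, the charger and rover were not touched, and the job is handed in; the hand-in gave no verdict.

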